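# Load the lens edger and shut its sliding guard

### The arm

A 6-joint arm with a two-finger parallel gripper is mounted at the origin on the work surface. World frame = base frame: x ahead of the robot, y to its left, z up, the work surface at z = 0. Lengths are in mm, angles in degrees, forces in N, time in s.
With the tool pointing down it reaches from about 300 to 850 mm from the base axis. Payload 4.2 kg.
Tool frame: the origin (TCP) lies midway between the tips of the shut fingers; the grasp point (between the pads) lies 19 mm behind it; y points along the fingers, z is the direction in which the jaws open and shut, and the axes are right-handed (so a half turn about y gives the same grasp; the last joint's range is limited). The gripper opens to 91 mm and grips with 3 to 60 N. Pads are 32 mm wide; open, the fingers measure 118 mm over their backs; the gripper's body (76 mm by 178 mm) begins 60 mm behind the grasp point.
Start: joints at [75.802, 18.312, 89.639, -0, 72.044, -1.146], TCP at [129.856, 560.161, 213.976] pointing down, gripper open.
Joint ranges: [-177.97, 177.97], [-48.28, 115.42], [12.27, 149.76], [-77.06, 257.06], [2.81, 150.46], [-146.56, 146.56]. Speed limits (degrees/s): [147.25, 147.25, 180, 180, 180, 180].

### API

Orientations are given as a 3x3 rotation matrix whose columns are the frame's x, y, z axes.
In Python, from bench import arm gives the robot as it stands. The module is installed in compiled form; this text tells all that it offers.
- The arm moves only by the tool arm_command, never from a script. Its argument "targets" is a list of rows, each a list of 7 numbers: the turn, a rotation vector about the tool's x, y, z scaled (see below), then the shift along the tool's x, y, z scaled (see below), then the opening in per cent of the stroke, from 0 (shut) to 100 (fully open). In form: [[rx, ry, rz, tx, ty, tz, grip], ...]. A call has 1 to 20 rows; each row is the pose to reach, as a shift and turn from the pose measured when the call began, along the tool's axes at that moment, turning the shorter way round; what a row does not reach only later rows make up. The controller multiplies each number of a shift by 20 cm and each number of a turn by 180 degrees. A row lasts 1/8 s, in which the tool goes at most 62.5 mm and 10.7 degrees, less where a joint would pass 70% of its speed; a pose out of reach is approached as far as the arm can. A call with a number of a shift or a turn outside -1 to 1 is refused whole. A call with a gripper value outside its range is refused whole. The fingers move at their own pace and stop on an object; "grip_force" is the grip in N (left out, the last holds). Time passes only in rows, so rows that repeat a pose let the fingers close. It gives the time, the measured TCP pose, the force and the opening at its end, in the units of the state.
- arm.read_state(): the state, without advancing time (a new reading comes with each control period).
- arm.snapshot(name): name is "scene" or "top"; returns a dict with "frame" (400x640x3 uint8, red, green, blue), "z_map" (400x640 float32, mm along the optical axis (not along the pixel's ray), 0 where there is no reading), "fovy" (degrees; the focal length in pixels is half the picture's height over the tangent of half this angle, whatever the lens; pixels are square), "cx", "cy" (the principal point, pixels), "R" (3x3) and "t" (3): a world point X has camera coordinates R X + t. Camera axes: x right, y down, z forward; pixel columns grow to the right and rows downward; lengths in mm; the calibration is good to about 2 mm. A picture is of the moment at which its call begins.
- arm.hand_in(): hands the job in, once; it reports no verdict.
Trained networks look in a picture, given as the dict that the camera call returned (one of the last four; its "shot" number tells which), for a name from the list of things; names that differ only in an ending like _2 or _b are one class to them, and where a whole thing is asked for, a point or a joint stands for the part that bears it (a point fixed in the world has none). Each returns a list of dicts, best first, with "p" (0 to 1); they miss things now and then, are a little off and sometimes report something else, mostly with a low value. They report only what shows in the picture. A call takes as long as a camera call. They do not tell look-alikes from the thing itself.
- arm.regions_of(picture, target): "mask" (400x640 bool, what is visible of it) and "bbox" ([centre column, centre row, width, height] in pixels, round what is visible of it).
The state is a dict: "t": time; "joint_positions": joint angles; "dq": joint speeds; "tau": joint torques, N m; "ee_pos": TCP position; "eef_rot": TCP orientation; "force": force on the tool from outside, world axes, zero at the start; "wrist_torque": the same for the moment, N m; "gripper_width": finger opening in mm.
Only numpy, scipy, OpenCV 4.12 (cv2) and the standard library are available. Lean on these libraries where they do the work, as an engineer would, in place of code of your own. Each camera call takes 0.05 s, during which the arm holds its last target.

### The job

Set the blocked lens blank, stub upwards, into the round seat inside the open chamber of the lens edging machine and let go of it. Then push the machine's sliding guard shut over the chamber until its latch catches with a click, so that it stays shut by itself; do not ram it: once past the latch it must not press on its end buffer with more than 15 N. Leave the spectacle case, the bottle and the screwdriver where they are.

Things in the scene. Friction and masses are not known exactly. Their poses are not given: they have to be found in the camera images.
- machine: Grey lens edging machine, fixed, 240 (x) by 430 (y) mm. Origin on the table under its middle. The guard slides along its y axis and shuts towards -y. The open-topped chamber, inside 180 (x) by 160 (y), is centred at y = -85, floor 40 and wall tops 100 mm above the table. At +y the motor housing, top 100 mm, under the open guard. Guide rails 121 mm high. Keeper housing at y = -166 to -225, 132 mm high.
- seat (a point): Centre of the seat's floor (rubber, 45 mm above the table) in the middle of the chamber; axes as the machine. A dark ring, 69 mm inside diameter, 81 outside, stands 7 mm above this floor and takes the lens blank with 1.5 mm play all round.
- blank: Lens blank with its holding block, loose, 90 g: a dark disc of 66 mm diameter and 10 mm thickness with a round brass stub of 24 mm diameter in the middle that rises from 10 to 44 mm. Origin: centre of the disc's underside, z up. Stands on the table, stub up.
- guard: Sliding guard, about 0.45 kg: clear plate 196 (x) by 192 (y) mm in an aluminium frame, frame top 116 mm above the table. Its frame coincides with the machine's when fully open and shifts along the machine's -y as it shuts: minus its y in the machine's frame is its travel. Starts 0 to 15 mm along; slides with about 1 N up to a travel of 145 mm.
- pin (a point): Latch pin; the guard's tongue above it ends at y = -14 in the guard's frame. From 145 mm of travel an ejector pushes back 3 to 6 N and throws an unlatched guard out. From 18 mm before the catch a pawl raises this to 9 to 14 N; in the last 5 mm it falls and the pawl snaps over: caught. 2 to 3 mm on, an end buffer adds 8 N per mm. The catch is at 168 to 198 mm of travel: unseen, to be felt.
- handle (a point): Centre of the guard's upright grey handle tab, 138 mm above the table; axes as the machine. The tab is 60 (x) by 12 (y) mm and stands from 114 to 162 mm above the table; it is on the guard at y = 130 in the guard's frame. It can be pushed on its +y face or pinched from above across its 12 mm.
- case: Black closed spectacle case, loose, 140 by 60 by 39 mm high; bystander. Origin: centre of underside, x along its length.
- cleaner: White bottle, loose, 44 mm diameter, 120 mm high; bystander. Origin: centre of underside.
- driver: Small screwdriver, loose, 150 mm long, lying on the table; bystander. Origin near its middle, x along its length.
Things that resemble listed ones, but are neither listed nor needed, are in the scene too. There is more than one size of the blank; the one meant has the size given above.

How it is judged (in metres and radians):
On the way, in this order (a step that is already met when the one before it is completed fails the run):
1. the lens blank sits down in the seat, released, with the guard still open (horizontal distance between blank and seat below 0.004 m and z of blank in the frame of seat below 0.003 m and angle between blank's own z axis and vertical below 0.06 rad and contact force between the fingers and blank below 0.1 N and y of guard in the frame of machine above -0.1 m), for 0.2 s.
2. the guard is shut and stays shut untouched (y of guard in the frame of machine below -0.16 m and contact force between each of the arm, the fingers and guard below 0.1 N), for 0.3 s.
At the end, for the whole second after the job is handed in: The guard stands still, untouched, more than 160 mm along its travel (only a caught latch holds it there), and the lens blank lies at rest in its seat, stub up, within 4 mm of the seat's centre, less than 3 mm above the seat's floor and within 0.06 rad of upright (y of guard in the frame of machine below -0.16 m and linear speed of each of guard, blank below 0.01 m/s and horizontal distance between blank and seat below 0.004 m and z of blank in the frame of seat below 0.003 m and angle between blank's own z axis and vertical below 0.06 rad).
It fails at once if the guard is rammed: it presses on the latch's end buffer with more than 15 N (contact force between guard and buffer above 15 N).
It fails at once if the spectacle case, the bottle or the screwdriver is moved by more than 20 mm (distance of any of case, cleaner, driver from where it was at the start of the episode above 0.02 m).
It also fails if it takes over 72 s, if anything falls off the work surface, if the arm or the gripper's body presses on something with over 40 N, if the wrist force passes 120 N, or if a joint passes its speed limit or range.

## Working session

There is one attempt and no reset: what is moved stays moved. The work goes in short steps, Python scripts to look and compute and a tool call to move; the robot and the scene stay as the last step left them, time stands still between calls to the robot, and variables do not carry over. Pictures are saved under pics/ and viewed, and the job is handed in when it is done.

Besides the shell and the picture viewer there is one more tool, called as name([rows], argument=value, ...), one row to a line, values as JSON. arm_command: Moves the arm, as the interface text tells. Shifts and turns lie within -1 to 1; 1 stands for 20 cm of shift or 180 degrees of turn. Its arguments: {"type":"object","properties":{"targets":{"type":"array","items":{"type":"array","items":{"type":"number"}}},"grip_force":{"type":"number"}},"required":["targets"]}

```bash
mkdir -p pics; ls; cat > h.py <<'E'
import numpy as np, cv2
from bench import arm
def K(p):
    f=200/np.tan(np.radians(p["fovy"]/2)); return f,p["cx"],p["cy"]
def cloud(p):
    f,cx,cy=K(p); z=p["z_map"]; v,u=np.mgrid[0:400,0:640]
    c=np.stack([(u-cx)/f*z,(v-cy)/f*z,z],-1)
    w=(c-np.array(p["t"]))@np.array(p["R"]); w[z==0]=np.nan; return w
def proj(p,X):
    f,cx,cy=K(p); c=np.array(p["R"])@np.array(X,float)+np.array(p["t"]); return c[0]/c[2]*f+cx,c[1]/c[2]*f+cy
def save(p,n): cv2.imwrite("pics/"+n,p["frame"][...,::-1])
E
python3 - <<'E'
from h import *
np.set_printoptions(precision=2,suppress=True)
print(arm.read_state())
import pickle
for n in ["top","scene"]:
    p=arm.snapshot(n); save(p,n+"0.png"); w=cloud(p)
    pickle.dump(p,open(n+".pkl","wb"))
    print(n,p["fovy"],p["cx"],p["cy"],p["R"],p["t"])
    for k in ["machine","blank","guard","handle","seat","case","cleaner","driver"]:
        try:
            for r in arm.regions_of(p,k)[:4]:
                m=r["mask"]; print(k,round(r["p"],2),np.round(r["bbox"],1),np.nanmedian(w[m],0))
        except Exception as e: print(k,e)
E
```

```text
pics
{'t': 0.0, 'joint_positions': array([75.8 , 18.35, 89.71,  0.  , 72.04, -1.14]), 'dq': array([ 0.08,  0.02,  0.  , -0.04, -0.03,  0.01]), 'tau': array([  0.  , -41.25, -23.2 ,   0.07,   0.05,  -0.  ]), 'ee_pos': array([129.74, 559.66, 213.12]), 'eef_rot': array([[ 0.97, -0.  ,  0.23],
       [-0.23, -0.  ,  0.97],
       [-0.  , -1.  , -0.  ]]), 'force': array([ 0.21, -0.44,  0.52]), 'wrist_torque': array([-0.03,  0.02,  0.02]), 'gripper_width': 91.0717218754348}
top 43.13767351699899 321.05279043431017 207.96744495270167 [[-0.02 -1.   -0.01]
 [-0.98  0.02 -0.18]
 [ 0.18  0.   -0.98]] [  46.56  506.39 1442.59]
machine 0.57 [320.5 198.6 154.6 100.6] [531.34  46.65 107.77]
machine 0.43 [283.9 195.2  77.7  70.5] [537.32 143.02 112.95]
blank 0.84 [451.7 189.8  19.6  21.8] [ 562.24 -351.61   10.27]
blank 0.72 [416.4 199.4  12.9  12.4] [ 534.36 -256.01    7.03]
blank 0.43 [481.3 179.3  12.2  15.3] [ 593.42 -454.54    6.21]
guard 0.86 [287.  194.3  77.   68.6] [537.33 142.34 112.96]
guard 0.29 [447.9 233.8  23.1  49.1] [ 426.55 -328.96   37.08]
handle 0.61 [283.5 194.1  76.4  67.9] [53
[... 330 characters left out ...]
7  1.    0.  ]
 [ 0.75 -0.05 -0.66]
 [-0.66  0.05 -0.75]] [ -40.28 -319.16 1409.54]
machine 0.88 [333.1 219.9 180.3 105.4] [574.83  39.3  101.56]
blank 0.88 [186.1 242.1  26.9  22.1] [ 571.36 -350.12   11.61]
blank 0.66 [142.2 255.4  24.   15.2] [ 598.13 -453.47    8.68]
blank 0.59 [224.2 231.4  14.3  14.1] [ 540.53 -255.67    8.93]
handle 0.72 [374.  200.2  90.3  56.3] [544.28 141.29 114.63]
seat 0.82 [334.6 219.1 180.5 109.4] [575.61  40.41 101.86]
seat 0.18 [199.1 202.   29.4  43.8] [ 446.48 -326.54   38.7 ]
case 0.73 [198.9 202.8  32.3  45.7] [ 446.54 -327.33   38.71]
cleaner 0.6 [496.2 225.1  30.   32.4] [602.36 469.67  66.59]
driver 0.59 [452.4 189.8  24.9  18.4] [418.64 418.52  22.18]
```

```bash
python3 - <<'E'
import cv2
a=cv2.imread("pics/top0.png")
cv2.imwrite("pics/topc.png",cv2.resize(a[110:290,140:520],None,fx=2.1,fy=2.1,interpolation=cv2.INTER_CUBIC))
cv2.imwrite("pics/topb.png",cv2.resize(a[160:260,395:505],None,fx=6,fy=6,interpolation=cv2.INTER_CUBIC))
a=cv2.imread("pics/scene0.png")
cv2.imwrite("pics/scenec.png",cv2.resize(a[140:300,110:530],None,fx=1.9,fy=1.9,interpolation=cv2.INTER_CUBIC))
cv2.imwrite("pics/sceneb.png",cv2.resize(a[190:280,120:250],None,fx=6,fy=6,interpolation=cv2.INTER_CUBIC))
E
```

```text
(no output)
```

View pics/topc.png

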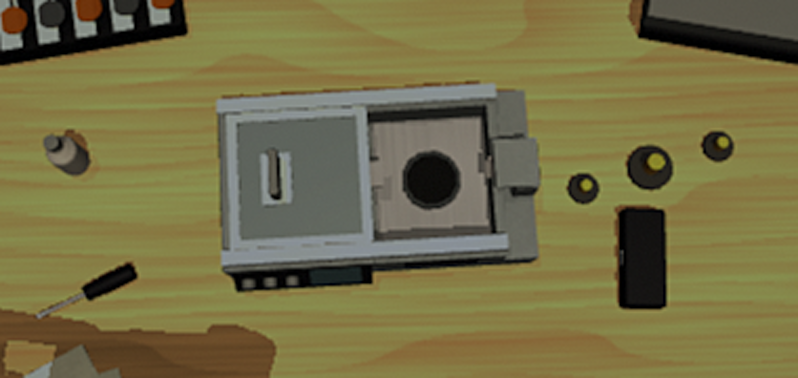

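View pics/topb.png

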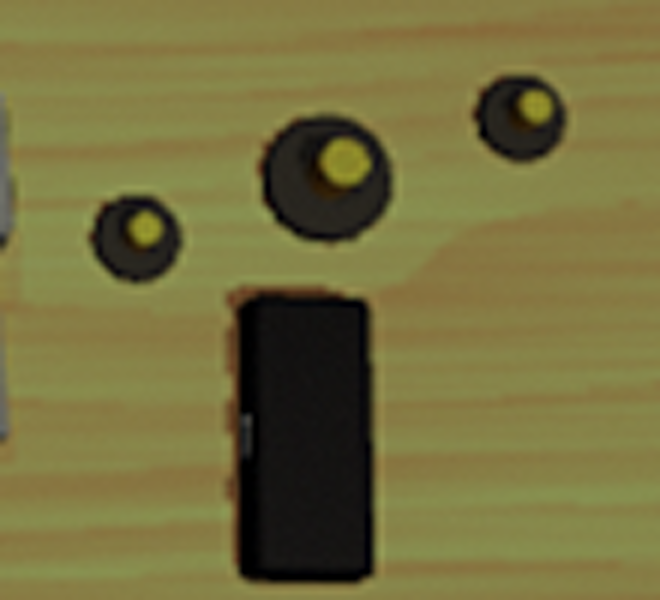

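View pics/scenec.png

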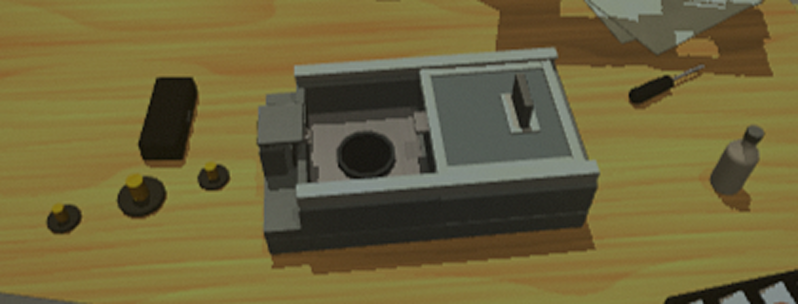

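View pics/sceneb.png

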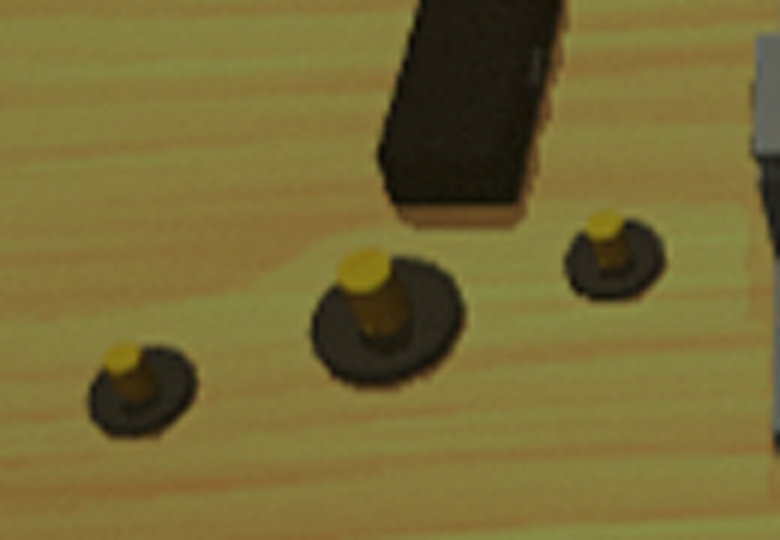

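The picture shows three blanks in `topb`. In top-camera pixels they are left (416,199), middle (452,190) and right (481,179). The outer two are about 14 px (roughly 40 mm), while the middle is about 21 px (roughly 60–66 mm), so the middle one fits. I'll check its size and take metric fits for the blank, the ring and the machine's yaw.

```bash
cat >> h.py <<'E'
def plane(p,uv,z):
    f,cx,cy=K(p); R=np.array(p["R"]); t=np.array(p["t"])
    uv=np.atleast_2d(uv).astype(float)
    d=np.stack([(uv[:,0]-cx)/f,(uv[:,1]-cy)/f,np.ones(len(uv))],-1)@R
    o=-R.T@t
    return o+d*((z-o[2])/d[:,2])[:,None]
def circ(P):
    A=np.c_[2*P[:,:2],np.ones(len(P))]; s=np.linalg.lstsq(A,(P[:,:2]**2).sum(1),rcond=None)[0]
    return s[:2],np.sqrt(s[2]+s[:2]@s[:2])
E
python3 - <<'E'
from h import *
import pickle
np.set_printoptions(precision=1,suppress=True)
for n in ["top","scene"]:
    p=pickle.load(open(n+".pkl","rb")); w=cloud(p); hsv=cv2.cvtColor(p["frame"],cv2.COLOR_RGB2HSV); g=cv2.cvtColor(p["frame"],cv2.COLOR_RGB2GRAY)
    for nm,X in [("L",[536,-256,10]),("M",[564,-351,10]),("R",[595,-454,10])]:
        u,v=np.array(proj(p,X)).astype(int); x0,y0=u-22,v-22
        H=hsv[y0:y0+44,x0:x0+44]
        d=((H[...,1]<110)|(H[...,2]<60))
        yel=(H[...,1]>170)
        # dark
        G=g[y0:y0+44,x0:x0+44]
        print(n,nm,"px",u,v, "table gray",np.median(G),"min",G.min())
        m=((G<75)).astype(np.uint8)
        k,l,s,c=cv2.connectedComponentsWithStats(m); 
        i=1+np.argmin([np.hypot(*(c[j]-22))-0.01*s[j,4] for j in range(1,k)])
        cc,_=cv2.findContours((l==i).astype(np.uint8),cv2.RETR_EXTERNAL,cv2.CHAIN_APPROX_NONE)
        cc=max(cc,key=len)[:,0]+[x0,y0]
        hull=cv2.convexHull(cc.astype(np.int32))[:,0]
        C,r=circ(plane(p,hull,8)); print("  disc",C,2*r,"n",len(hull),"area px",s[i,4])
        print("  stub pts", np.nanmax(w[y0:y0+44,x0:x0+44,2]))
    # seat ring
    u,v=np.array(proj(p,[532,-38,52])).astype(int); print("seat px",u,v)
    x0,y0=u-35,v-35; G=g[y0:y0+70,x0:x0+70]
    cv2.imwrite(f"pics/seat_{n}.png",cv2.resize(p["frame"][y0:y0+70,x0:x0+70,::-1],None,fx=8,fy=8,interpolation=cv2.INTER_CUBIC))
    cv2.imwrite(f"pics/bl_{n}.png",cv2.resize(p["frame"][int(proj(p,[564,-351,10])[1])-22:,int(proj(p,[564,-351,10])[0])-22:][:44,:44][...,::-1],None,fx=12,fy=12,interpolation=cv2.INTER_CUBIC))
    # guard/rail heights
    for lo,hi in [(114,118),(119,123),(130,134),(137,165)]:
        m=(w[...,2]>lo)&(w[...,2]<hi)&(w[...,0]>380)&(w[...,0]<690)&(w[...,1]>-230)&(w[...,1]<320)
        P=w[m][:,:2].astype(np.float32)
        if len(P)>10: print(lo,hi,len(P),np.array(cv2.minAreaRect(P),dtype=object),P.min(0),P.max(0))
E
```

```text
top L px 417 198 table gray 125.0 min 0
  disc [ 534.8 -255.5] 43.39425559372528 n 12 area px 140
  stub pts 138.27298198388965
top M px 448 189 table gray 125.0 min 1
  disc [ 563.4 -353.5] 65.41268086610538 n 19 area px 314
  stub pts 49.190798263170954
top R px 481 178 table gray 121.0 min 1
  disc [ 593.  -453.9] 44.59608061253688 n 14 area px 147
  stub pts 34.23389938522546
seat px 345 198
114 118 1691 [(542.7821044921875, 37.34919738769531)
 (230.1015167236328, 424.1427307128906) 2.003866672515869] [ 421.8 -175.7] [663.  249.8]
119 123 1110 [(541.9241333007812, 39.84796142578125) (229.66748046875, 422.0078125)
 2.204601287841797] [ 419.2 -171. ] [661.9 255. ]
130 134 255 [(505.7629699707031, -6.0157012939453125)
 (126.29499053955078, 347.41070556640625) 4.845092296600342] [ 429.4 -177. ] [581.5 168.6]
137 165 120 [(539.660888671875, 2.3483734130859375)
 (58.108642578125, 355.3023376464844) 1.04453706741333] [ 507.5 -175.7] [571.5 179.6]
scene L px 222 231 table gray 120.0 min 17
  disc [ 539.6 -257.1] 44.51629768656 n 15 area px 167
  stub pts 43.25690355932712
scene M px 185 241 table gray 115.0 min 15
  disc [ 567.5 -354.5] 67.95705465269404 n 18 area px 405
  stub pts 49.41293318068104
scene R px 143 253 table gray 115.0 min 20
  disc [ 597.7 -454.6] 46.49314086367388 n 10 area px 204
  stub pts 35.106560155997975
seat px 301 216
114 118 2145 [(548.7156372070312, 36.99310302734375)
 (214.62355041503906, 426.1194152832031) 2.052396774291992] [ 435.7 -175.3] [661.5 253.7]
119 123 1434 [(538.9029541015625, 61.59471130371094)
 (233.45162963867188, 379.77545166015625) 2.1764512062072754] [ 418.1 -131.1] [661.1 254.7]
130 134 351 [(539.3518676757812, 1.3336334228515625)
 (69.8294677734375, 352.62274169921875) 3.0545358657836914] [ 510.6 -176. ] [583.4 179.2]
137 165 168 [(546.4769897460938, 23.832183837890625)
 (60.717384338378906, 314.56854248046875) 3.6560113430023193] [ 506.8 -135.1] [567.4 181.2]
```

```bash
python3 -c "
import cv2,numpy as np
a=[cv2.resize(cv2.imread(f'pics/{x}.png'),(390,290) if 0 else (380,380)) for x in ['seat_top','seat_scene']]
cv2.imwrite('pics/seats.png',np.hstack(a))"
```

```text
(no output)
```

View pics/seats.png

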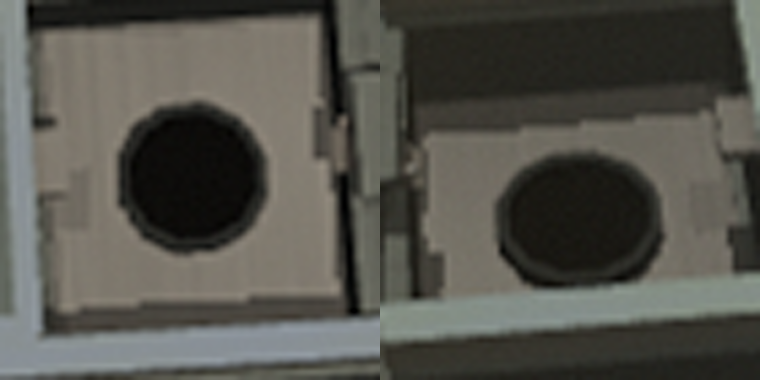

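View pics/bl_top.png

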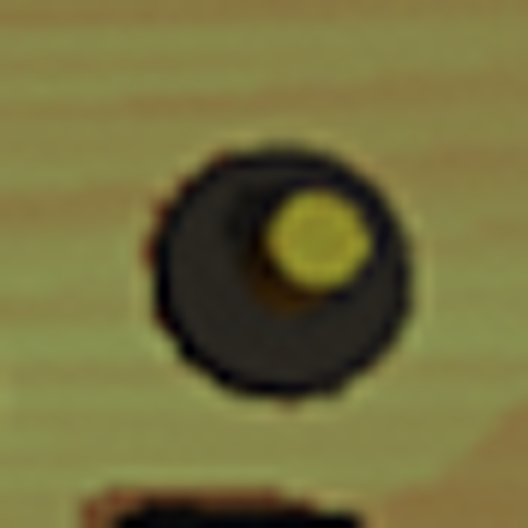

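```bash
cat >> h.py <<'E'
from scipy.ndimage import map_coordinates
from scipy.optimize import least_squares
def radial(p,X,R,thr_frac=.5,n=72,rng=(0.6,1.5),chan=None):
    """edge pts along rays in world plane z about X: strongest gradient"""
    g=cv2.cvtColor(p["frame"],cv2.COLOR_RGB2GRAY).astype(float) if chan is None else chan
    out=[]
    for a in np.linspace(0,2*np.pi,n,endpoint=False):
        s=np.linspace(rng[0]*R,rng[1]*R,80)
        P=np.array([proj(p,[X[0]+q*np.cos(a),X[1]+q*np.sin(a),X[2]]) for q in s])
        v=map_coordinates(g,[P[:,1],P[:,0]],order=1)
        d=np.convolve(np.gradient(v),np.ones(7)/7,'same'); d[:4]=0; d[-4:]=0
        i=np.argmax(d); out.append([*P[i],d[i]])
    return np.array(out)
def hullfit(p,E,circs,x0):
    a=np.linspace(0,2*np.pi,120,endpoint=False)
    def res(q):
        pts=np.array([proj(p,[q[0]+r*q[2]*np.cos(t),q[1]+r*q[2]*np.sin(t),z]) for z,r in circs for t in a])
        h=cv2.convexHull((pts).astype(np.float32))
        return [cv2.pointPolygonTest(h,(float(u),float(v)),True) for u,v in E[:,:2]]
    s=least_squares(res,[x0[0],x0[1],1.],loss='soft_l1',f_scale=.3,diff_step=1e-4)
    return s.x, np.sqrt(np.mean(np.square(res(s.x))))
E
python3 - <<'E'
from h import *
import pickle
np.set_printoptions(precision=2,suppress=True)
for n in ["top","scene"]:
    p=pickle.load(open(n+".pkl","rb")); w=cloud(p)
    for nm,X,R,c in [("disc",[565,-354,8],33,[(0,33),(10,33)]),("seat",[534,-46,52],40.5,[(52,40.5)])]:
        for it in range(2):
            E=radial(p,X,R); E=E[E[:,2]>0.35*np.median(E[:,2])]
            q,e=hullfit(p,E,c,X); X=[q[0],q[1],X[2]]
        print(n,nm,q,e,len(E))
    hsv=cv2.cvtColor(p["frame"],cv2.COLOR_RGB2HSV)
    # rails: top edges; PCA on pts z 119-123 per side
    m=(abs(w[...,2]-121)<3)&(w[...,1]>-160)&(w[...,1]<250)
    for lo,hi in [(400,460),(620,680)]:
        P=w[m&(w[...,0]>lo)&(w[...,0]<hi)]
        if len(P)>50:
            c=np.polyfit(P[:,1],P[:,0],1); print("rail x=",c, "at y40:",np.polyval(c,40), "x width",P[:,0].min(),P[:,0].max(),len(P), P[:,1].min(),P[:,1].max())
    m=(w[...,2]>150)&(w[...,2]<168)&(abs(w[...,0]-540)<60)&(w[...,1]>100)&(w[...,1]<260)
    P=w[m]; print("tab",P.mean(0),P.min(0),P.max(0))
    m=(w[...,2]>128)&(w[...,2]<136)&(abs(w[...,0]-540)<80)&(w[...,1]<-100)
    P=w[m]; print("keeper",P.mean(0),P.min(0),P.max(0))
    r=arm.read_state()
E
```

```text
top disc [ 564.32 -354.24    0.97] 0.27346772609013664 72
top seat [542.82 -35.33   1.03] 0.2993763584609453 72
rail x= [ -0.03 439.87] at y40: 438.646687576186 x width 419.21653418860103 459.8490341154796 727 -132.4705135474921 244.93648621543997
rail x= [ -0.04 646.59] at y40: 644.857769885731 x width 620.3148738809009 661.9403121563872 678 -124.63667962883072 249.47990718388684
tab [535.6  173.75 160.61] [507.46 167.82 150.32] [565.54 179.57 167.81]
keeper [ 548.6 -146.3  131.7] [ 515.4  -177.44  128.  ] [ 582.42 -117.05  135.95]
scene disc [ 565.09 -355.36    0.98] 1.1793716134727659 72
scene seat [546.35 -36.61   1.05] 0.4730238325844236 72
rail x= [ -0.03 439.32] at y40: 438.26839993260745 x width 418.05169096230645 459.941436596854 749 -131.12333940972684 247.17982001443156
rail x= [ -0.04 646.8 ] at y40: 645.1992877970671 x width 620.4082049649495 661.1239104947439 1114 -124.08784601746702 249.8846295845322
tab [539.91 173.16 160.58] [506.82 167.46 150.13] [567.37 181.   166.47]
keeper [ 550.07 -146.21  133.11] [ 512.4  -176.04  128.07] [ 583.35 -116.95  135.98]
```

```bash
cat >> h.py <<'E'
from scipy.spatial.transform import Rotation as Ro
def row(pos,yaw,pr=True):
    """units for target TCP pos (mm) with tool down and tool z at yaw deg"""
    s=arm.read_state(); R=np.array(s["eef_rot"]); a=np.radians(yaw)
    z=np.array([np.cos(a),np.sin(a),0]); y=np.array([0,0,-1.]); T=np.stack([np.cross(y,z),y,z],1)
    rv=Ro.from_matrix(R.T@T).as_rotvec()/np.pi; t=R.T@(np.array(pos)-s["ee_pos"])/200
    print("t%.2f"%s["t"],"at",np.round(s["ee_pos"],1),"F",np.round(s["force"],1),"w",round(s["gripper_width"],1),"q6",round(s["joint_positions"][5],1))
    print("row",np.round(np.r_[rv,t],4).tolist())
E
python3 - <<'E'
from h import *
row([330,450,215],40)
row([565,-354,215],2.1)
E
```

```text
t0.90 at [129.9 560.2 214. ] F [ 0.2 -1.   0.1] w 91.2 q6 -1.1
row [-0.0001, 0.2053, -0.0, 1.0992, -0.0051, -0.3106]
t0.90 at [129.9 560.2 214. ] F [ 0.2 -1.   0.1] w 91.2 q6 -1.1
row [-0.0, 0.4158, -0.0, 3.1518, -0.0057, -3.9614]
```

arm_command([
  [0,0.2,0,1,0,-0.5,100],
  [0,0.2,0,1,0,-0.5,100],
  [0,0.2,0,1,0,-0.5,100],
  [0,0.2,0,1,0,-0.5,100],
], grip_force=20)

```text
t: 1.4
ee_pos: [303.9, 415.7, 214.2]
eef_rot: [[0.652, 0.001, 0.758], [-0.758, 0.0, 0.652], [0.0, -1.0, 0.0]]
force: [-0.4, -0.1, -1.4]
gripper_width: 90.9
```

```bash
python3 - <<'E'
from h import *
row([565,-354,215],2.1)
E
```

```text
t1.40 at [303.9 415.7 214.2] F [-0.4 -0.1 -1.4] w 90.9 q6 11.9
row [-0.0002, 0.2143, 0.0, 3.7697, -0.0036, -1.5181]
```

arm_command([
  [0,0.2143,0,1,0,-0.2,100],
  [0,0.2143,0,1,0,-0.2,100],
  [0,0.2143,0,1,0,-0.2,100],
  [0,0.2143,0,1,0,-0.2,100],
])

```text
t: 1.9
ee_pos: [405.1, 235.2, 214.5]
eef_rot: [[0.029, 0.001, 1.0], [-1.0, -0.0, 0.029], [0.0, -1.0, 0.001]]
force: [-0.2, 0.9, 0.6]
gripper_width: 91.4
```

```bash
python3 - <<'E'
from h import *
row([565,-354,215],2.1)
E
```

```text
t1.90 at [405.1 235.2 214.5] F [-0.2  0.9  0.6] w 91.4 q6 27.1
row [-0.0004, -0.0026, 0.0001, 2.9675, -0.0007, 0.7148]
```

arm_command([
  [0,0,0,1,0,0.3,100],
  [0,0,0,1,0,0.3,100],
  [0,0,0,1,0,0.3,100],
  [0,0,0,1,0,0.3,100],
])

```text
t: 2.4
ee_pos: [471.5, 34.1, 214.8]
eef_rot: [[0.025, 0.002, 1.0], [-1.0, -0.001, 0.025], [0.001, -1.0, 0.002]]
force: [-0.1, 0.7, -0.6]
gripper_width: 91.5
```

arm_command([
  [0,0,0,1,0,0.3,100],
  [0,0,0,1,0,0.3,100],
  [0,0,0,1,0,0.3,100],
  [0,0,0,1,0,0.3,100],
])

```text
t: 2.9
ee_pos: [537.1, -167.3, 214.8]
eef_rot: [[0.022, 0.002, 1.0], [-1.0, -0.001, 0.022], [0.001, -1.0, 0.002]]
force: [-0.3, 0.1, -0.1]
gripper_width: 91.3
```

```bash
python3 - <<'E'
from h import *
row([565,-354,100],2.1)
E
```

```text
t2.90 at [ 537.1 -167.3  214.8] F [-0.3  0.1 -0.1] w 91.3 q6 -19.7
row [-0.0007, -0.0046, 0.0004, 0.9354, 0.5757, 0.1174]
```

arm_command([
  [0,-0.0046,0,0.5,0,0.06,100],
  [0,-0.0046,0,0.9354,0.3,0.1174,100],
  [0,-0.0046,0,0.9354,0.575,0.1174,100],
  [0,-0.0046,0,0.9354,0.575,0.1174,100],
  [0,-0.0046,0,0.9354,0.575,0.1174,100],
])

```text
t: 3.52
ee_pos: [563.0, -353.9, 95.8]
eef_rot: [[0.035, -0.005, 0.999], [-0.999, 0.003, 0.035], [-0.003, -1.0, -0.004]]
force: [-0.2, 1.0, 0.7]
gripper_width: 91.1
```

```bash
python3 - <<'E'
from h import *
row([564.7,-354.5,15],2.1)
p=arm.snapshot("scene"); save(p,"a1.png")
f=p["frame"][150:310,90:330,::-1]
q=arm.snapshot("top"); g=q["frame"][130:270,380:520,::-1]
cv2.imwrite("pics/a1.png",np.hstack([cv2.resize(f,(480,320),interpolation=2),cv2.resize(g,(320,320),interpolation=2)]))
E
```

```text
t3.52 at [ 563.  -353.9   95.8] F [-0.2  1.   0.7] w 91.1 q6 -35.1
row [0.0014, -0.0006, -0.0011, 0.0046, 0.404, 0.0102]
```

View pics/a1.png

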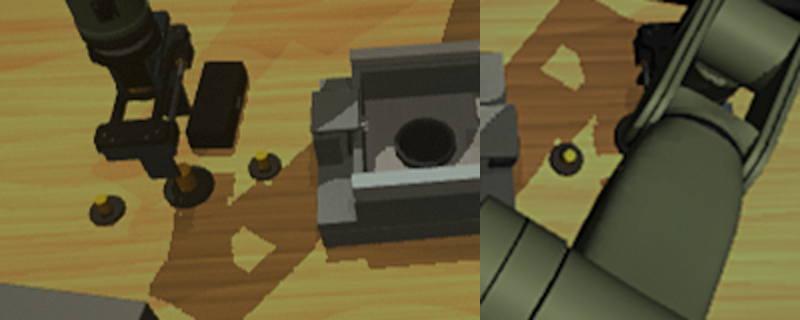

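The scene view shows the open fingers over the large blank, at about (185,180) in the composite; the arm blocks the top view. I'll go down and grip.

arm_command([
  [0.0014,-0.0006,-0.0011,0.0046,0.2,0.0102,100],
  [0.0014,-0.0006,-0.0011,0.0046,0.35,0.0102,100],
  [0.0014,-0.0006,-0.0011,0.0046,0.404,0.0102,100],
  [0.0014,-0.0006,-0.0011,0.0046,0.404,0.0102,100],
  [0.0014,-0.0006,-0.0011,0.0046,0.404,0.0102,100],
])

```text
t: 4.25
ee_pos: [568.7, -354.4, 21.6]
eef_rot: [[0.039, 0.009, 0.999], [-0.999, -0.005, 0.039], [0.006, -1.0, 0.009]]
force: [-0.0, -0.7, -1.3]
gripper_width: 91.0
```

arm_command([
  [0,0,0,0,0,0,0],
  [0,0,0,0,0,0,0],
  [0,0,0,0,0,0,0],
  [0,0,0,0,0,0,0],
  [0,0,0,0,0,0,0],
  [0,0,0,0,0,0,0],
])

```text
t: 5.0
ee_pos: [568.6, -354.4, 21.5]
eef_rot: [[0.039, 0.009, 0.999], [-0.999, -0.005, 0.039], [0.006, -1.0, 0.009]]
force: [-0.2, 0.5, -0.2]
gripper_width: 33.9
```

```bash
python3 - <<'E'
from h import *
row([564.7,-354.5,15],2.1)
print(arm.read_state()["joint_positions"],arm.read_state()["dq"])
E
```

```text
t5.00 at [ 568.6 -354.4   21.5] F [-0.2  0.5 -0.2] w 33.9 q6 -35.2
row [-0.0029, 0.0007, 0.0018, -0.0004, 0.0325, -0.0199]
[-3.29329618e+01  3.54712913e+01  9.04561198e+01  4.20550210e-02
  5.34574427e+01 -3.51817584e+01] [ 0.00632635 -0.07254275 -0.04005011 -0.04415632  0.0602198  -0.04563146]
```

arm_command([
  [-0.0029,0.0007,0.0018,0,0.0325,-0.0199,37],
  [-0.0029,0.0007,0.0018,0,0.0325,-0.0199,37],
  [-0.0029,0.0007,0.0018,0,0.0325,-0.0199,37],
])

```text
t: 5.38
ee_pos: [564.6, -354.6, 14.8]
eef_rot: [[0.037, -0.0, 0.999], [-0.999, 0.0, 0.037], [-0.0, -1.0, -0.0]]
force: [0.0, -0.3, 0.3]
gripper_width: 33.7
```

```bash
python3 - <<'E'
from h import *
row([564.7,-354.5,15],2.1)
E
```

```text
t5.38 at [ 564.6 -354.6   14.8] F [ 0.  -0.3  0.3] w 33.7 q6 -35.2
row [0.0001, -0.0, -0.0, -0.0004, -0.0011, 0.0003]
```

arm_command([
  [0,0,0,0,0,0,0],
  [0,0,0,0,0,0,0],
  [0,0,0,0,0,0,0],
  [0,0,0,0,0,0,0],
], grip_force=25)

```text
t: 5.88
ee_pos: [564.7, -354.6, 14.8]
eef_rot: [[0.037, -0.0, 0.999], [-0.999, 0.0, 0.037], [-0.0, -1.0, -0.0]]
force: [0.5, -1.0, 0.0]
gripper_width: 23.4
```

arm_command([
  [0,0,0,0,-0.2,0,0],
  [0,0,0,0,-0.4,0,0],
  [0,0,0,0,-0.6,0,0],
  [0,0,0,0,-0.7,0,0],
  [0,0,0,0,-0.7,0,0],
  [0,0,0,0,-0.7,0,0],
])

```text
t: 6.62
ee_pos: [564.0, -354.1, 153.4]
eef_rot: [[0.037, -0.002, 0.999], [-0.999, 0.001, 0.037], [-0.002, -1.0, -0.002]]
force: [0.6, 0.4, -1.5]
gripper_width: 23.4
```

```bash
python3 - <<'E'
from h import *
row([544.3,-35.8,155],2.1)
E
```

```text
t6.62 at [ 564.  -354.1  153.4] F [ 0.6  0.4 -1.5] w 23.4 q6 -35.2
row [0.0007, -0.0, -0.0005, -1.5942, -0.0055, -0.04]
```

arm_command([
  [0,0,0,-0.05,-0.06,0,0],
  [0,0,0,-0.3,-0.12,0,0],
  [0,0,0,-0.55,-0.12,-0.02,0],
  [0,0,0,-0.8,-0.12,-0.02,0],
  [0,0,0,-0.8,-0.12,-0.02,0],
])

```text
t: 7.25
ee_pos: [553.5, -190.7, 177.8]
eef_rot: [[0.041, -0.004, 0.999], [-0.999, 0.003, 0.041], [-0.003, -1.0, -0.003]]
force: [0.4, -0.2, -0.7]
gripper_width: 23.2
```

arm_command([
  [0,0,0,-0.25,0,0,0],
  [0,0,0,-0.5,0,-0.01,0],
  [0,0,0,-0.7,0,-0.02,0],
  [0,0,0,-0.79,0,-0.02,0],
  [0,0,0,-0.79,0,-0.02,0],
  [0,0,0,-0.79,0,-0.02,0],
  [0,0,0,-0.79,0,-0.02,0],
])

```text
t: 8.12
ee_pos: [543.2, -34.2, 178.2]
eef_rot: [[0.039, -0.004, 0.999], [-0.999, 0.003, 0.039], [-0.003, -1.0, -0.003]]
force: [1.2, -0.1, -0.9]
gripper_width: 23.4
```

```bash
python3 - <<'E'
from h import *
row([544.3,-35.8,115],2.1)
E
```

```text
t8.12 at [543.2 -34.2 178.2] F [ 1.2 -0.1 -0.9] w 23.4 q6 -7.2
row [0.0011, 0.0008, -0.0009, 0.009, 0.3159, 0.0062]
```

arm_command([
  [0.0011,0.0008,-0.0009,0.009,0.2,0.0062,0],
  [0.0011,0.0008,-0.0009,0.009,0.34,0.0062,0],
  [0.0011,0.0008,-0.0009,0.009,0.36,0.0062,0],
  [0.0011,0.0008,-0.0009,0.009,0.36,0.0062,0],
  [0.0011,0.0008,-0.0009,0.009,0.36,0.0062,0],
  [0.0011,0.0008,-0.0009,0.009,0.36,0.0062,0],
  [0.0011,0.0008,-0.0009,0.009,0.36,0.0062,0],
])

```text
t: 9.0
ee_pos: [544.6, -35.8, 106.7]
eef_rot: [[0.037, 0.001, 0.999], [-0.999, -0.0, 0.037], [0.0, -1.0, 0.001]]
force: [-0.5, 0.9, -0.4]
gripper_width: 23.2
```

```bash
python3 - <<'E'
from h import *
import pickle
row([544.3,-35.8,115],2.1)
for n,b in [("scene",(230,150,420,290)),("top",(280,150,410,260))]:
    p=arm.snapshot(n); pickle.dump(p,open(n+"2.pkl","wb"))
    x0,y0,x1,y1=b
    cv2.imwrite(f"pics/b_{n}.png",cv2.resize(p["frame"][y0:y1,x0:x1,::-1],None,fx=4,fy=4,interpolation=2))
E
```

```text
t9.00 at [544.6 -35.8 106.7] F [-0.5  0.9 -0.4] w 23.2 q6 -7.1
row [-0.0003, 0.0, 0.0001, -0.0001, -0.0413, -0.0013]
```

View pics/b_scene.png

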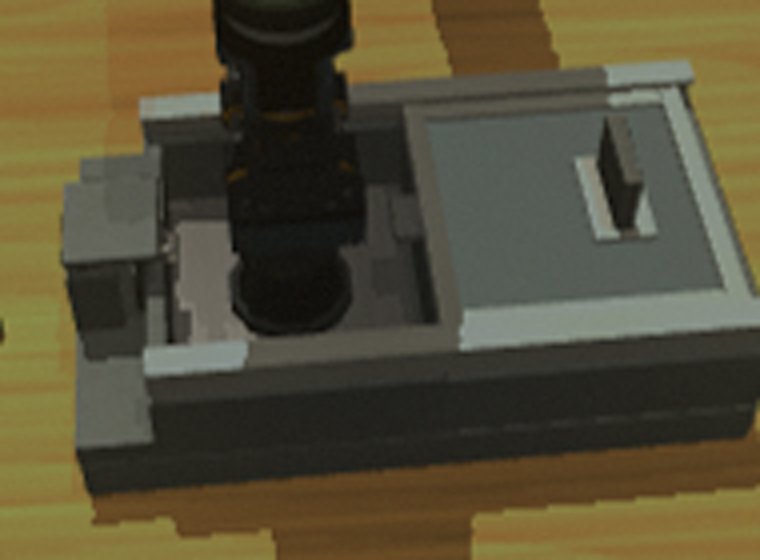

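View pics/b_top.png

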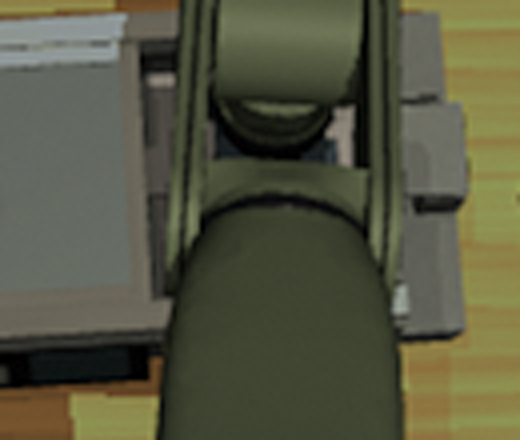

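The scene view shows the disc held over the dark ring at (290,290) in the crop, and the top view is blocked by the arm. I'll compare the held disc with the ring using the scene camera's depth.

```bash
python3 - <<'E'
from h import *
import pickle
np.set_printoptions(precision=1,suppress=True,linewidth=200)
p=pickle.load(open("scene2.pkl","rb")); w=cloud(p)
p0=pickle.load(open("scene.pkl","rb")); w0=cloud(p0)
im=p["frame"][195:240,280:330,::-1].astype(float); im=np.clip((im-5)*3.5,0,255).astype(np.uint8)
cv2.imwrite("pics/c1.png",cv2.resize(im,None,fx=12,fy=12,interpolation=2))
print(w[200:236,290:322:2,2].round(0).astype(int))
# ring top from depth at start
for ww,lo,hi,nm in [(w0,49.5,55,"ring0"),(w,88,96,"disc")]:
    m=(ww[...,2]>lo)&(ww[...,2]<hi)&(np.hypot(ww[...,0]-545,ww[...,1]+36)<50); P=ww[m]
    print(nm,len(P),P.mean(0),P.min(0),P.max(0))
E
```

```text
[[230 230 230 228 230 229 230 231 228 229 230 229 230 229 229 230]
 [230 229 229 229 229 228 230 230 230 229 228 229 231 230 229 229]
 [232 230 230 229 230 230 229 230 231 229 228 229 227 226 225 225]
 [228 232 227 228 228 230 228 226 227 226 224 226 224 223 224 222]
 [227 226 228 226 226 224 223 225 222 223 221 222 219 222 220 218]
 [223 224 223 224 223 220 222 218 217 218 218 217 214 214 215 214]
 [220 219 218 217 215 215 216 215 214 213 214 213 210 211 201 201]
 [215 216 214 211 211 212 211 213 203 203 202 200 202 199 199 198]
 [212 204 203 202 201 202 201 199 202 199 201 199 196 198 195 196]
 [200 199 201 200 198 201 196 195 198 195 194 194 194 197 192 194]
 [197 197 196 196 195 194 193 194 192 193 193 191 189 192 191 190]
 [194 192 192 190 193 194 190 189 191 188 189 105 100  44  41  45]
 [190 190 187 189 187 114 113 110 106 103 104 103  97  43  46  43]
 [ 99 106 105 102 103 104 104 104 102 105 105 102  52  43  41  41]
 [ 98 101 102 103 104 105 102 101 102 104 105 101  52  42  42  43]
 [ 53 103 104 105 102  99 104 103 105 106 104 100  54  55  48  41]
 [ 52  98 102 103 104 105 10
[... 749 characters left out ...]
8  47  53  51  43  43  42]
 [ 54  51  47  45  45  46  46  48  45  47  54  55  53  46  41  45]
 [ 46  53  53  53  49  48  46  47  47  45  53  55  49  44  40  43]
 [ 44  49  55  53  55  46  47  50  50  54  54  47  47  46  42  42]
 [ 43  46  50  53  52  52  55  52  55  55  50  48  43  45  42  45]
 [ 45  44  45  50  51  53  52  54  49  52  47  44  41 121 122 122]
 [ 44  43  45  45  50  49  49 123 124 121 123 122 123 123 123 122]
 [ 46 122 122 123 123 122 125 121 121 122 123 124 121 122 124 123]
 [122 122 124 122 124 122 120 122 122 123 122 125 122 123 122 122]]
ring0 179 [545.3 -36.5  52.6] [504.9 -77.   49.5] [585.    3.7  55. ]
disc 3 [568.5 -43.   95.2] [567.3 -57.4  94.4] [569.2 -16.7  95.7]
```

View pics/c1.png

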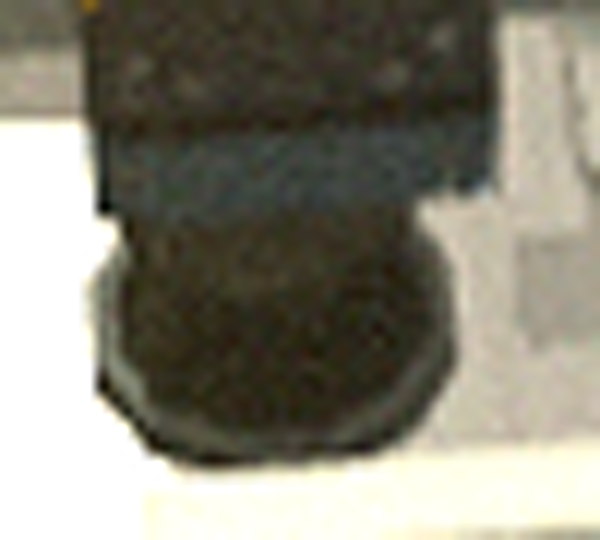

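```bash
cat >> h.py <<'E'
def coverfit(p,mask,win,circs,x0,S=8,hole=None):
    """fit x,y of a vertical disc-like body so that its rendered coverage matches mask in window (x0,y0,x1,y1)"""
    a=np.linspace(0,2*np.pi,180,endpoint=False); X0,Y0,X1,Y1=win
    M=mask[Y0:Y1,X0:X1].astype(float)
    def ras(cs,q):
        pts=np.array([proj(p,[q[0]+r*np.cos(t),q[1]+r*np.sin(t),z]) for z,r in cs for t in a])
        h=cv2.convexHull(pts.astype(np.float32))[:,0]
        im=np.zeros(((Y1-Y0)*S,(X1-X0)*S),np.uint8)
        cv2.fillConvexPoly(im,np.round(((h-[X0,Y0]+.5)*S-.5)*16).astype(np.int32),1,shift=4)
        return im.astype(float)
    def cost(q):
        im=ras(circs,q)
        if hole: im=im*(1-ras(hole,q))
        im=im.reshape(Y1-Y0,S,X1-X0,S).mean((1,3))
        return ((im-M)**2).sum()
    from scipy.optimize import minimize
    s=minimize(cost,x0[:2],method='Nelder-Mead',options=dict(initial_simplex=[[x0[0]-3,x0[1]-3],[x0[0]+4,x0[1]],[x0[0],x0[1]+4]],xatol=.02,fatol=.01))
    return s.x,s.fun,M.sum()
E
python3 - <<'E'
from h import *
import pickle
np.set_printoptions(precision=2,suppress=True,linewidth=200)
for n in ["top","scene"]:
    p=pickle.load(open(n+".pkl","rb")); w=cloud(p); g=cv2.cvtColor(p["frame"],cv2.COLOR_RGB2GRAY)
    u,v=np.array(proj(p,[545,-36,50])).astype(int); win=(u-25,v-25,u+25,v+25 if n=="top" else v+12)
    # gray mask of ring+inside (dark) ; 
    G=g[win[1]:win[3],win[0]:win[2]]; 
    for th in (70,85,100):
        k,l,s,c=cv2.connectedComponentsWithStats((g<th).astype(np.uint8)); m=l==l[v,u]
        print(n,"seat dark th",th,coverfit(p,m,win,[(52,40.5),(45,40.5)],[544,-36]))
    wm=(w[...,2]>49)&(w[...,2]<60)&(np.hypot(w[...,0]-544,w[...,1]+36)<48)
    P=w[wm]; r=np.hypot(*(P[:,:2]-[544.5,-36]).T)
    print(" ring depth circle",circ(P), len(P))
    h=[(52,34.5),]
    print(" ring depth cover",coverfit(p,wm,win,[(52,40.5)],[544,-36],hole=h))
    u,v=np.array(proj(p,[565,-354,8])).astype(int); win=(u-18,v-18,u+18,v+18)
    hsv=cv2.cvtColor(p["frame"],cv2.COLOR_RGB2HSV)
    wm=(w[...,2]>4.5)&(np.hypot(w[...,0]-565,w[...,1]+354)<60)
    print(" blank depth cover",coverfit(p,wm,win,[(4.5,33),(10,33),(44,12)],[565,-354]))
    for th in (60,75,90):
        k,l,s,c=cv2.connectedComponentsWithStats((g<th).astype(np.uint8)); cu=np.array(proj(p,[545,-354,10])).astype(int); m=l==l[cu[1],cu[0]]
        m=cv2.morphologyEx(m.astype(np.uint8),cv2.MORPH_CLOSE,np.ones((3,3)))>0
        yl=hsv[...,1]>0
        print(" blank dark",th,m.sum(),coverfit(p,m,win,[(0,33),(10,33)],[565,-354]))
p=pickle.load(open("scene2.pkl","rb")); w=cloud(p)
wm=(w[...,2]>75)&(w[...,2]<116)
print("held disc",coverfit(p,wm,(283,214,322,226),[(92,33),(102,33)],[544,-36]))
E
```

```text
top seat dark th 70 (array([543.18, -35.48]), np.float64(9.9404296875), np.float64(589.0))
top seat dark th 85 (array([543.4 , -35.52]), np.float64(17.090576171875), np.float64(618.0))
top seat dark th 100 (array([543.01, -35.28]), np.float64(31.314453125), np.float64(642.0))
 ring depth circle (array([544.28, -36.59]), np.float64(35.778237024036436)) 181
 ring depth cover (array([544.51, -36.67]), np.float64(78.214111328125), np.float64(181.0))
 blank depth cover (array([ 565.3 , -355.63]), np.float64(92.610595703125), np.float64(408.0))
 blank dark 60 298 (array([ 564.28, -353.86]), np.float64(81.361572265625), np.float64(298.0))
 blank dark 75 314 (array([ 564.24, -354.07]), np.float64(68.19921875), np.float64(314.0))
 blank dark 90 333 (array([ 564.2 , -353.86]), np.float64(54.561279296875), np.float64(333.0))
scene seat dark th 70 (array([544.89, -36.63]), np.float64(15.786865234375), np.float64(618.0))
scene seat dark th 85 (array([543.27, -36.79]), np.float64(25.656494140625), np.float64(642.0))
scene seat dark th 100 (array([541.62, -37.13]), np.float64(45.44970703125), np.float64(669.0))
 ring depth circle (array([544.23, -36.38]), np.float64(36.849493844227744)) 233
 ring depth cover (array([543.3 , -36.26]), np.float64(57.662841796875), np.float64(231.0))
 blank depth cover (array([ 563.06, -355.72]), np.float64(23.831787109375), np.float64(450.0))
 blank dark 60 391 (array([ 564.52, -356.13]), np.float64(56.1533203125), np.float64(391.0))
 blank dark 75 405 (array([ 565.16, -355.27]), np.float64(45.431884765625), np.float64(405.0))
 blank dark 90 424 (array([ 565.37, -355.38]), np.float64(33.15869140625), np.float64(424.0))
held disc (array([539.98, -37.25]), np.float64(2.827880859375), np.float64(109.0))
```

arm_command([
  [-0.0003,0,0,0,0.1,-0.0025,0],
  [-0.0003,0,0,0,0.18,-0.0025,0],
  [-0.0003,0,0,0,0.185,-0.0025,0],
  [-0.0003,0,0,0,0.185,-0.0025,0],
  [-0.0003,0,0,0,0.185,-0.0025,0],
])

```text
t: 9.72
ee_pos: [544.5, -35.8, 70.0]
eef_rot: [[0.037, 0.001, 0.999], [-0.999, -0.0, 0.037], [0.0, -1.0, 0.001]]
force: [0.4, 0.3, -1.0]
gripper_width: 23.9
```

```bash
python3 - <<'E'
from h import *
row([544.0,-35.7,63],2.1)
E
```

```text
t9.72 at [544.5 -35.8  70. ] F [ 0.4  0.3 -1. ] w 23.9 q6 -7.1
row [-0.0003, 0.0, 0.0001, -0.0007, 0.0352, -0.0023]
```

arm_command([
  [-0.0003,0,0,-0.0007,0.01,-0.0023,0],
  [-0.0003,0,0,-0.0007,0.02,-0.0023,0],
  [-0.0003,0,0,-0.0007,0.03,-0.0023,0],
  [-0.0003,0,0,-0.0007,0.035,-0.0023,0],
  [-0.0003,0,0,-0.0007,0.035,-0.0023,0],
  [-0.0003,0,0,-0.0007,0.035,-0.0023,0],
])

```text
t: 10.48
ee_pos: [544.0, -35.7, 63.1]
eef_rot: [[0.037, 0.0, 0.999], [-0.999, -0.0, 0.037], [0.0, -1.0, 0.0]]
force: [0.2, -0.5, -0.6]
gripper_width: 23.7
```

```bash
python3 - <<'E'
from h import *
row([544.0,-35.7,59.5],2.1); print(arm.read_state()["wrist_torque"])
E
```

```text
t10.47 at [544.  -35.7  63.1] F [ 0.2 -0.5 -0.6] w 23.7 q6 -7.0
row [-0.0, 0.0001, 0.0001, -0.0001, 0.0179, -0.0002]
[-0.08420583  0.0742739  -0.00855654]
```

arm_command([
  [0,0,0,0,0.006,0,0],
  [0,0,0,0,0.012,0,0],
  [0,0,0,0,0.015,0,0],
  [0,0,0,0,0.015,0,0],
])

```text
t: 10.98
ee_pos: [544.0, -35.7, 60.0]
eef_rot: [[0.037, -0.0, 0.999], [-0.999, -0.0, 0.037], [0.0, -1.0, -0.0]]
force: [-0.6, -0.8, -1.4]
gripper_width: 23.4
```

arm_command([
  [0,0,0,0,0.004,0,0],
  [0,0,0,0,0.004,0,0],
])

```text
t: 11.22
ee_pos: [544.1, -35.7, 59.8]
eef_rot: [[0.037, 0.0, 0.999], [-0.999, -0.0, 0.037], [0.0, -1.0, 0.0]]
force: [-2.2, 0.1, 4.8]
gripper_width: 23.4
```

Contact came at exactly the expected floor height (TCP 59.8, Fz 4.8 N). I'll release and retreat.

arm_command([
  [0,0,0,0,0,0,30],
  [0,0,0,0,0,0,50],
  [0,0,0,0,0,0,60],
  [0,0,0,0,0,0,60],
  [0,0,0,0,0,0,60],
])

```text
t: 11.85
ee_pos: [544.1, -35.7, 59.7]
eef_rot: [[0.037, 0.0, 0.999], [-0.999, -0.0, 0.037], [0.0, -1.0, 0.0]]
force: [0.2, 1.0, 0.2]
gripper_width: 54.8
```

arm_command([
  [0,0,0,0,-0.1,0,60],
  [0,0,0,0,-0.3,0,60],
  [0,0,0,0,-0.5,0,60],
  [0,0,0,0,-0.7,0,60],
  [0,0,0,0,-0.7,0,60],
])

```text
t: 12.48
ee_pos: [546.1, -35.8, 203.2]
eef_rot: [[0.037, 0.008, 0.999], [-0.999, -0.001, 0.037], [0.001, -1.0, 0.008]]
force: [0.7, -0.1, -0.2]
gripper_width: 54.7
```

arm_command([
  [0,0,0,-0.3,-0.05,0,60],
  [0,0,0,-0.6,-0.05,0,60],
  [0,0,0,-0.9,-0.05,0,40],
  [0,0,0,-0.95,-0.05,0,20],
  [0,0,0,-0.95,-0.05,0,0],
  [0,0,0,-0.95,-0.05,0,0],
])

```text
t: 13.22
ee_pos: [538.9, 152.6, 212.4]
eef_rot: [[0.035, 0.007, 0.999], [-0.999, -0.002, 0.035], [0.002, -1.0, 0.007]]
force: [0.5, -0.7, 0.1]
gripper_width: 17.9
```

```bash
python3 - <<'E'
from h import *
import pickle
row([539,200,200],2.1)
r=[]
for n in ["scene","top"]:
    p=arm.snapshot(n); pickle.dump(p,open(n+"3.pkl","wb"))
    u,v=np.array(proj(p,[544,-36,60])).astype(int)
    f=np.clip(p["frame"][v-30:v+30,u-30:u+30,::-1].astype(float)*2.2,0,255).astype(np.uint8); r.append(cv2.resize(f,(400,400),interpolation=2))
    w=cloud(p); m=(w[...,2]>82)&(w[...,2]<98)&(np.hypot(w[...,0]-544,w[...,1]+36)<25); print(n,"stub top",w[m].mean(0),m.sum())
    m=(w[...,2]>48)&(w[...,2]<62)&(np.hypot(w[...,0]-544,w[...,1]+36)<33); print("disc z med",np.median(w[m],0),m.sum())
cv2.imwrite("pics/d1.png",np.hstack(r))
E
```

```text
t13.22 at [538.9 152.6 212.4] F [ 0.5 -0.7  0.1] w 17.9 q6 12.8
row [-0.0021, -0.0004, 0.0007, -0.237, 0.0614, 0.0085]
scene stub top [545.61814933 -36.47275156  89.73759187] 65
disc z med [553.4754543  -35.45716741  56.59897785] 296
top stub top [545.28107578 -37.02577468  88.15707266] 53
disc z med [540.29391922 -35.24088304  54.3533527 ] 293
```

View pics/d1.png

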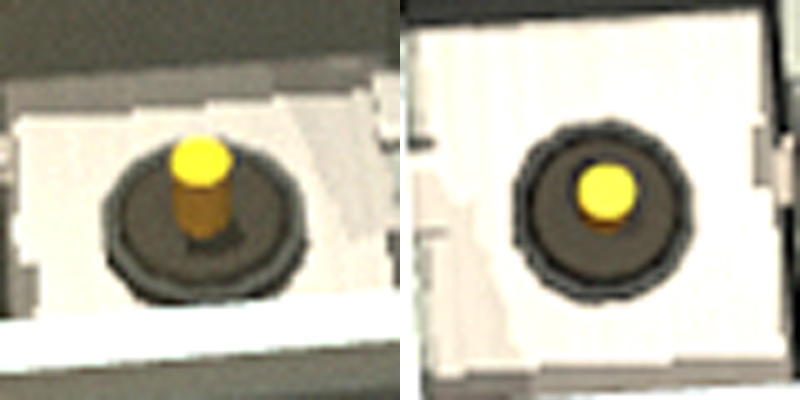

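The blank sits inside the ring. In the crop the disc is concentric at (200,210) and (605,210), and the stub top is at z≈89 = 45+44, so it is fully down. Next I'll shut the fingers and go behind the handle's +y face.

arm_command([
  [-0.0021,-0.0004,0.0007,-0.2,0,0,0],
  [-0.0021,-0.0004,0.0007,-0.32,0,0,0],
  [-0.0021,-0.0004,0.0007,-0.32,0,0,0],
  [-0.0021,-0.0004,0.0007,-0.32,0,0,0],
])

```text
t: 13.82
ee_pos: [537.0, 215.3, 212.6]
eef_rot: [[0.035, 0.001, 0.999], [-0.999, -0.0, 0.035], [0.0, -1.0, 0.001]]
force: [-0.4, 0.9, -0.1]
gripper_width: 0.4
```

```bash
python3 - <<'E'
from h import *
row([536,215,132],2.1)
E
```

```text
t13.82 at [537.  215.3 212.6] F [-0.4  0.9 -0.1] w 0.4 q6 18.7
row [-0.0002, -0.0005, 0.0001, 0.001, 0.403, -0.0053]
```

arm_command([
  [-0.0002,-0.0005,0,0,0.2,-0.0053,0],
  [-0.0002,-0.0005,0,0,0.38,-0.0053,0],
  [-0.0002,-0.0005,0,0,0.403,-0.0053,0],
  [-0.0002,-0.0005,0,0,0.403,-0.0053,0],
  [-0.0002,-0.0005,0,0,0.403,-0.0053,0],
  [-0.0002,-0.0005,0,0,0.403,-0.0053,0],
])

```text
t: 14.58
ee_pos: [536.7, 215.4, 133.3]
eef_rot: [[0.037, 0.002, 0.999], [-0.999, 0.001, 0.037], [-0.0, -1.0, 0.002]]
force: [0.1, 0.7, -0.5]
gripper_width: 0.4
```

arm_command([
  [0,0,0,0.04,0,0,0],
  [0,0,0,0.08,0,0,0],
  [0,0,0,0.12,0,0,0],
  [0,0,0,0.16,0,0,0],
  [0,0,0,0.2,0,0,0],
  [0,0,0,0.24,0,0,0],
  [0,0,0,0.24,0,0,0],
])

```text
t: 15.45
ee_pos: [538.3, 166.6, 133.1]
eef_rot: [[0.036, 0.002, 0.999], [-0.999, -0.0, 0.036], [0.0, -1.0, 0.002]]
force: [0.1, 0.3, 0.1]
gripper_width: 0.4
```

```bash
python3 - <<'E'
from h import *
row([541,60,132],2.1)
p=arm.snapshot("scene"); save(p,"e1.png"); w=cloud(p)
cv2.imwrite("pics/e1.png",cv2.resize(p["frame"][120:290,230:460,::-1],None,fx=3,fy=3,interpolation=2))
m=(w[...,2]>146)&(w[...,2]<166)&(abs(w[...,0]-540)<33)&(w[...,1]>80)&(w[...,1]<260)
P=w[m]; print(P.min(0),P.max(0),P.mean(0),len(P))
E
```

```text
t15.45 at [538.3 166.6 133.1] F [0.1 0.3 0.1] w 0.4 q6 14.0
row [-0.0006, -0.0003, 0.0, 0.5329, 0.0058, -0.0057]
[508.56007646 135.52382719 146.3952249 ] [567.51975856 152.29776878 165.81083477] [542.38431777 141.79598838 159.68191269] 140
```

View pics/e1.png

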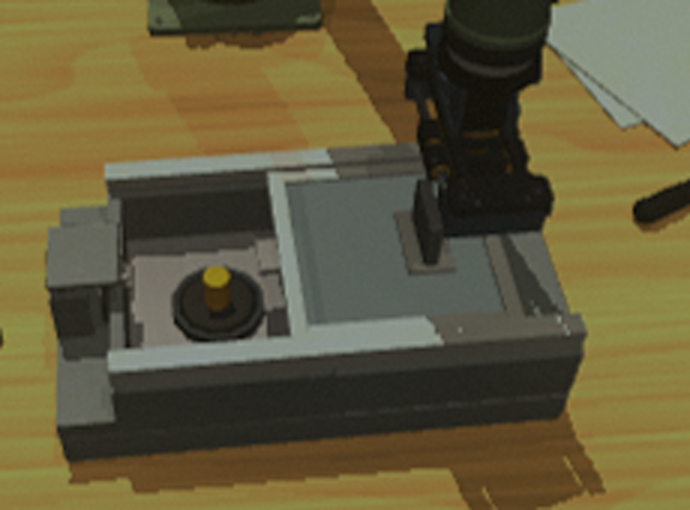

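The guard is moving with the handle, now at about (428,225) in the crop with travel around 35 mm. I'll push on to about 140 mm.

arm_command([
  [0,0,0,0.05,0,-0.003,0],
  [0,0,0,0.11,0,-0.003,0],
  [0,0,0,0.17,0,-0.003,0],
  [0,0,0,0.23,0,-0.003,0],
  [0,0,0,0.29,0,-0.003,0],
  [0,0,0,0.35,0,-0.003,0],
  [0,0,0,0.41,0,-0.003,0],
  [0,0,0,0.46,0,-0.003,0],
  [0,0,0,0.5,0,-0.003,0],
  [0,0,0,0.52,0,-0.003,0],
  [0,0,0,0.52,0,-0.003,0],
])

```text
t: 16.88
ee_pos: [541.2, 62.6, 133.0]
eef_rot: [[0.036, 0.001, 0.999], [-0.999, -0.0, 0.036], [0.0, -1.0, 0.001]]
force: [0.4, 0.2, -0.3]
gripper_width: 0.1
```

arm_command([
  [0,0,0,0.01,0,0,0],
  [0,0,0,0.02,0,0,0],
  [0,0,0,0.03,0,0,0],
  [0,0,0,0.04,0,0,0],
  [0,0,0,0.05,0,0,0],
  [0,0,0,0.05,0,0,0],
])

```text
t: 17.62
ee_pos: [541.5, 52.9, 133.0]
eef_rot: [[0.036, 0.001, 0.999], [-0.999, 0.0, 0.036], [-0.0, -1.0, 0.001]]
force: [-0.6, 4.4, 0.0]
gripper_width: 0.4
```

arm_command([
  [0,0,0,0.005,0,0,0],
  [0,0,0,0.01,0,0,0],
  [0,0,0,0.015,0,0,0],
  [0,0,0,0.02,0,0,0],
  [0,0,0,0.025,0,0,0],
  [0,0,0,0.025,0,0,0],
])

```text
t: 18.38
ee_pos: [541.7, 47.9, 133.0]
eef_rot: [[0.035, 0.001, 0.999], [-0.999, 0.001, 0.035], [-0.001, -1.0, 0.001]]
force: [0.1, 3.7, 1.0]
gripper_width: 0.7
```

arm_command([
  [0,0,0,0.005,0,0,0],
  [0,0,0,0.01,0,0,0],
  [0,0,0,0.015,0,0,0],
  [0,0,0,0.02,0,0,0],
  [0,0,0,0.025,0,0,0],
  [0,0,0,0.025,0,0,0],
])

```text
t: 19.12
ee_pos: [541.8, 44.7, 133.1]
eef_rot: [[0.035, 0.001, 0.999], [-0.999, 0.004, 0.035], [-0.004, -1.0, 0.001]]
force: [-0.3, 10.3, 1.2]
gripper_width: 0.9
```

arm_command([
  [0,0,0,0.005,0,0,0],
  [0,0,0,0.01,0,0,0],
  [0,0,0,0.015,0,0,0],
  [0,0,0,0.02,0,0,0],
  [0,0,0,0.02,0,0,0],
])

```text
t: 19.75
ee_pos: [541.9, 42.5, 133.1]
eef_rot: [[0.034, 0.001, 0.999], [-0.999, 0.008, 0.034], [-0.008, -1.0, 0.001]]
force: [-0.0, 10.8, 0.8]
gripper_width: 0.5
```

```bash
python3 - <<'E'
from h import *
row([542,38,133],2.1); print(arm.read_state()["wrist_torque"])
E
```

```text
t19.75 at [541.9  42.5 133.1] F [-0.  10.8  0.8] w 0.5 q6 0.8
row [-0.0004, -0.0009, -0.0024, 0.0225, 0.0005, -0.0004]
[ 1.62310064  0.12032668 -0.00386405]
```

arm_command([
  [0,0,-0.0024,0.008,0,0,0],
  [0,0,-0.0024,0.016,0,0,0],
  [0,0,-0.0024,0.024,0,0,0],
  [0,0,-0.0024,0.03,0,0,0],
  [0,0,-0.0024,0.03,0,0,0],
])

```text
t: 20.38
ee_pos: [542.1, 38.6, 133.1]
eef_rot: [[0.033, 0.001, 0.999], [-0.999, 0.004, 0.033], [-0.004, -1.0, 0.001]]
force: [-0.0, 10.8, -0.6]
gripper_width: 0.7
```

```bash
python3 - <<'E'
from h import *
row([542,38,133],2.1); print(arm.read_state()["wrist_torque"])
E
```

```text
t20.38 at [542.1  38.6 133.1] F [-0.  10.8 -0.6] w 0.7 q6 0.7
row [-0.0005, -0.0012, -0.0013, 0.0029, 0.0004, -0.0005]
[1.70294362 0.10492878 0.02135062]
```

arm_command([
  [0,0,-0.002,0.008,0,0,0],
  [0,0,-0.002,0.016,0,0,0],
  [0,0,-0.002,0.025,0,0,0],
  [0,0,-0.002,0.025,0,0,0],
])

```text
t: 20.88
ee_pos: [542.2, 34.6, 133.0]
eef_rot: [[0.033, 0.001, 0.999], [-0.999, -0.0, 0.033], [0.0, -1.0, 0.001]]
force: [0.1, 8.5, -1.0]
gripper_width: 0.3
```

arm_command([
  [0,0,-0.002,0.008,0,0,0],
  [0,0,-0.002,0.016,0,0,0],
  [0,0,-0.002,0.02,0,0,0],
  [0,0,-0.002,0.02,0,0,0],
])

```text
t: 21.38
ee_pos: [542.4, 30.6, 132.9]
eef_rot: [[0.032, 0.002, 0.999], [-0.999, -0.006, 0.033], [0.006, -1.0, 0.001]]
force: [0.4, 5.5, -0.9]
gripper_width: 0.6
```

arm_command([
  [0,0,0.001,0.004,0,0,0],
  [0,0,0.001,0.008,0,0,0],
  [0,0,0.001,0.008,0,0,0],
])

```text
t: 21.75
ee_pos: [542.4, 29.0, 132.9]
eef_rot: [[0.032, 0.002, 0.999], [-0.999, -0.003, 0.032], [0.003, -1.0, 0.001]]
force: [-0.5, 5.7, -0.8]
gripper_width: 0.4
```

```bash
python3 - <<'E'
from h import *
row([542,30,133],2.1); print(arm.read_state()["wrist_torque"])
E
```

```text
t21.75 at [542.4  29.  132.9] F [-0.5  5.7 -0.8] w 0.4 q6 0.2
row [-0.0005, -0.0013, 0.001, -0.0048, -0.0003, -0.002]
[0.78164318 0.05129456 0.02372601]
```

arm_command([
  [0,0,0.001,0.004,0,0,0],
  [0,0,0.001,0.008,0,0,0],
  [0,0,0.001,0.008,0,0,0],
])

```text
t: 22.12
ee_pos: [542.5, 28.3, 133.0]
eef_rot: [[0.032, 0.001, 0.999], [-0.999, 0.002, 0.032], [-0.002, -1.0, 0.002]]
force: [-0.7, 8.1, -0.7]
gripper_width: 0.8
```

arm_command([
  [0,0,0,0.004,0,0,0],
  [0,0,0,0.006,0,0,0],
  [0,0,0,0.006,0,0,0],
])

```text
t: 22.5
ee_pos: [542.5, 28.3, 133.1]
eef_rot: [[0.032, 0.001, 1.0], [-0.999, 0.004, 0.032], [-0.004, -1.0, 0.002]]
force: [0.3, 8.4, -0.1]
gripper_width: 0.5
```

Now the force rises without motion, so this looks like the end buffer just past the catch. I'll back off slowly and see whether the guard follows.

arm_command([
  [0,0,0,-0.01,0,0,0],
  [0,0,0,-0.02,0,0,0],
  [0,0,0,-0.03,0,0,0],
  [0,0,0,-0.03,0,0,0],
  [0,0,0,-0.03,0,0,0],
])

```text
t: 23.12
ee_pos: [542.3, 33.9, 133.2]
eef_rot: [[0.032, 0.002, 1.0], [-0.999, 0.004, 0.032], [-0.004, -1.0, 0.002]]
force: [0.2, 0.1, 0.3]
gripper_width: 0.3
```

```bash
python3 - <<'E'
from h import *
row([542,40,133],2.1); print(arm.read_state()["wrist_torque"])
E
```

```text
t23.12 at [542.3  33.9 133.2] F [0.2 0.1 0.3] w 0.3 q6 0.3
row [-0.0005, -0.0016, -0.0012, -0.0305, 0.0009, -0.0007]
[-0.07202037  0.01701802 -0.00680368]
```

Force dropped to zero, so the guard isn't following and the latch has caught. I'll retreat clear and look.

arm_command([
  [0,0,0,-0.06,0,0,0],
  [0,0,0,-0.15,0,0,0],
  [0,0,0,-0.2,-0.2,0,0],
  [0,0,0,-0.4,-0.5,0,0],
  [0,0,0,-0.9,-0.7,0,0],
  [0,0,0,-0.95,-0.7,0,0],
  [0,0,0,-0.95,-0.7,0,0],
  [0,0,0,-0.95,-0.7,0,0],
])

```text
t: 24.12
ee_pos: [535.4, 223.7, 273.2]
eef_rot: [[0.033, 0.0, 0.999], [-0.999, 0.003, 0.033], [-0.003, -1.0, 0.001]]
force: [0.6, 0.6, -1.2]
gripper_width: 0.4
```

```bash
python3 - <<'E'
from h import *
row([542,40,133],2.1)
r=[]
for n in ["scene","top"]:
    p=arm.snapshot(n); w=cloud(p)
    m=(w[...,2]>146)&(w[...,2]<168)&(abs(w[...,0]-543)<33)&(abs(w[...,1])<60); P=w[m]; print(n,"tab",P.mean(0),P.min(0),P.max(0))
    for k in ["case","cleaner","driver"]:
        q=arm.regions_of(p,k)
        if q: print(k,round(q[0]["p"],2),np.round(q[0]["bbox"],1))
    u,v=np.array(proj(p,[542,30,100])).astype(int)
    r.append(cv2.resize(p["frame"][v-65:v+65,u-65:u+65,::-1],(400,400),interpolation=2))
cv2.imwrite("pics/f1.png",np.hstack(r))
E
```

```text
t24.12 at [535.4 223.7 273.2] F [ 0.6  0.6 -1.2] w 0.4 q6 19.6
row [-0.0002, -0.0012, -0.0008, 0.9211, 0.6987, 0.0023]
scene tab [547.89972812   8.37314234 160.97166393] [513.29286659   1.81342998 147.10811927] [572.69680845  15.53582056 165.96662561]
cleaner 0.65 [498.2 223.3  28.9  31.3]
driver 0.76 [460.1 185.8  37.1  17.7]
top tab [542.30253902   8.51754132 160.784946  ] [512.69199131   1.74091272 146.57018597] [573.10987708  14.78474405 167.79081285]
case 0.89 [448.  233.6  25.3  47.9]
cleaner 0.69 [171.8 183.5  22.2  19.8]
driver 0.51 [183.6 245.8  45.1  20.3]
```

View pics/f1.png

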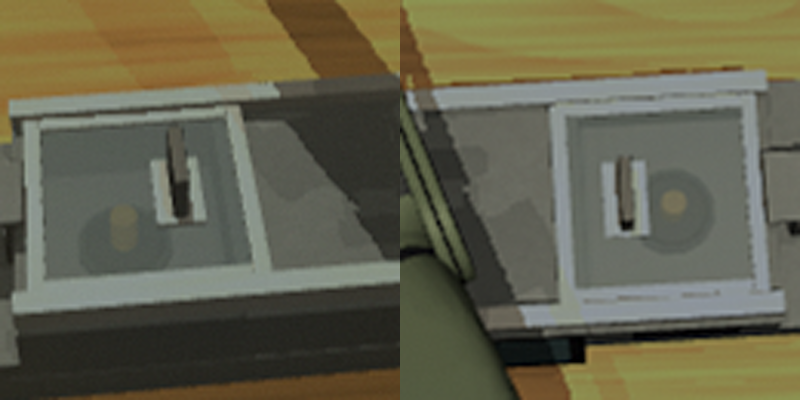

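The guard covers the chamber with its tab at y≈8.4 mm, a travel of about 170 mm, and it stands untouched. The blank shows upright and centred through the plate, at (123,230) and (673,203) in the crop.

```bash
python3 - <<'E'
from h import *
p=arm.snapshot("top"); w=cloud(p)
m=(w[...,2]>146)&(w[...,2]<168)&(abs(w[...,0]-543)<33)&(abs(w[...,1])<60); print(w[m].mean(0))
print(arm.hand_in())
E
```

```text
[542.18546943   8.46127454 160.41669025]
the job is handed in; nothing more can be done
None
```

The blank is in its seat and the guard is shut and latched. I handed the job in at about 24 s of the 72 s allowed; no verdict is reported.

- **Blank:** I picked the middle of the three look-alikes, which measured about 65–68 mm across; the other two were about 44 mm. It touched the seat floor at the expected height with about 5 N. After release the stub top was at z ≈ 89 mm and the disc was concentric in the ring, so it is fully down.
- **Guard:** I pushed it by the handle with shut fingers and felt the ejector (about 4 N), then the pawl (about 11 N), then the drop. The force then rose to about 8.4 N without motion, which I took as light contact with the end buffer. That is well under the 15 N limit, allowing for the ejector's share. When I backed off the force went to zero and the guard did not follow.
- **Last checks:** two successive pictures put the handle tab at y ≈ 8.4 to 8.5 mm, a travel of about 170 mm. The blank showed upright through the plate.
- **Bystanders:** the bottle and case were at their starting positions to within about 2 px. The screwdriver's box shifted and widened by several pixels in the scene view; I took this as a difference in what the network saw, since the arm never went near it.
- **Disagreements:** the two cameras differed by up to about 4 mm in some position fits, and one depth fit of the held disc was about 4.5 mm off in x. I did not use that fit, and the clean seating bore that out.

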